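Clear the bay and dock the well plate

TASK

The green slide box is in the way of the plate bay: slide it across the bench so that it lies wholly inside the yellow tape outline, lined up with it. Next slide the clear six-well plate onto the bay's black mat until it sits flush against both aluminium stops, and then swing the blue retaining arm fully shut along the plate's free end. Slide the box and the plate flat on the bench without lifting or tipping them, and leave the flask, the case, the bottle and the round dish where they stand.

Things in the scene. Friction and masses are not known exactly. Their poses are not given: they have to be found in the camera images.
- slide_box: Closed dark green slide box, 92 (its x) x 165 (its y) x 37 mm high, about 0.25 kg; slides on the bench; too wide to grasp (solid from x = -44 to +41 mm, y = -82 to +82 mm; clasp and hinge trim stand out beyond). Origin: centre of its underside. It starts across the front of the plate bay, its long axis roughly along the bay's y.
- tape_outline: Rectangle of flat yellow tape stuck on the bench, at the robot's right. Inside 122 (its x) x 195 mm (its y), tape 12 mm wide and no thicker than paper, no obstacle: 15 mm of room all round the box. Origin: its centre on the bench. The box's y axis must lie along the outline's y axis (either way round).
- well_plate: Clear six-well plate with lid, 85 (its x) x 128 (its y) x 21 mm high, about 0.07 kg; too wide to grasp, it slides on the bench. Origin: centre of its underside. It starts at the robot's left, near the front edge of the bench.
- plate_bay: Plate bay fixed on the bench; place and yaw vary. Origin: on the bench at the centre of the docked plate: the plate is home when its origin and axes coincide with the bay's (y axes either way round). A paper-thin black mat (no obstacle) marks the spot. Stops stand at the back (+x) and right (-y); open at the front (-x), at the +y end and along the front half of the -y end.
- back_stop (a point): Centre of the back stop's face, on its top edge: an aluminium bar 14 mm high, 12 mm thick, its face at bay x = +43.5 mm, running from bay y = -64 to +58 mm.
- side_stop (a point): Centre of the side stop's face, on its top edge: an aluminium bar 14 mm high, 12 mm thick, its face at bay y = -64.5 mm, running from bay x = +1.5 to +43.5 mm only.
- retainer (a joint): Angle of the blue retaining arm: 0 = shut, along the plate's +y end, pointing to the bay's -x with 2 mm to the docked plate; grows as it opens: 1.57 points to the bay's +y, 2.25 (end stop) points back and outwards. Starts wide open. Turns about an upright axis with light friction (about 0.6 N at the post) and stays where it is left.
- retainer_hinge (a point): Upright hinge axis of the retaining arm, on the bay at bay x = +56, y = +72.5 mm; 11 mm above the bench.
- retainer_post (a point): Top centre of the round red post on the retaining arm, 60 mm above the bench, 90 mm from the hinge axis; the post is 12 mm in diameter and stands upright from the blue arm (arm 12 mm wide, its top 16 mm above the bench); it may be pinched or pushed.
- culture_flask: Clear culture flask with blue cap lying flat, 108 x 52 x 25 mm, bystander right of the bay. Origin: centre of its underside.
- objective_case: Round objective case, black below and clear above, 42 mm in diameter, 64 mm high, bystander behind the bay. Origin: centre of its underside.
- wash_bottle: White and teal bottle, 67 mm in diameter, 203 mm high, bystander at the back right. Origin: centre of its underside.
- culture_dish: Round covered culture dish, 60 mm in diameter, 14 mm high, bystander at the far left. Origin: centre of its underside.

How it is judged:
By the outcome, as a careful person would: the job done as asked, in the order asked, and still so for the second after the job is handed in, with the robot touching nothing.
It also fails if it takes over 72 s, if anything falls off the work surface, if the arm or the gripper's body presses on something with over 40 N, if the wrist force passes 120 N, or if a joint passes its speed limit or range.

ROBOT

A 6-joint arm with a two-finger parallel gripper is mounted at the origin on a cart in front of the work surface, level with it; the furniture and walls round the work are solid. World frame = base frame: x ahead of the robot, y to its left, z up, the work surface at z = 0. Lengths are in mm, angles in rad, forces in N, time in s.
With the tool pointing down it reaches from about 275 to 1000 mm from the base axis. Payload 8.4 kg.
Tool frame: the origin (TCP) lies between the finger pads; the fingertips stand r.finger_overhang ahead of it and the grasp point (between the pads) is the TCP (r.finger_overhang is the distance from the TCP to the fingertips, in mm); z points along the fingers, y is the line along which they close (so a half turn about z gives the same grasp; the last joint's range is limited). The gripper opens to 85 mm and grips with 20 to 120 N. Pads are 22 mm wide; open, the fingers measure 114 mm over their backs; the gripper's body (76 mm by 85 mm) begins 54 mm behind the grasp point. The pads swing forward as they close: fully open they stand 13 mm farther back than shut.
Start: joints at [-1.272, 0.353, 1.633, -0, 1.155, -0.002], TCP at [185.176, -596.94, 250.281] pointing down, gripper open.
Joint ranges: [-2.63, 2.63], [-0.92, 2.1], [0.06, 2.66], [-1.3, 4.44], [0, 2.69], [-3.02, 3.02]. Speed limits (rad/s): [2.22, 2.22, 2.79, 3.14, 3.14, 3.14].

INTERFACE

Orientations are given as [roll, pitch, yaw] about the fixed x, y, z axes, in that order (R = Rz(yaw) Ry(pitch) Rx(roll)).
In Python, from rig import r, cams, sign_off gives the robot as it stands.
- The arm moves only by the shell command python3 -m crank 'ROWS' [FORCE]. ROWS is JSON, a list of rows, each a list of 7 numbers: the shift along the tool's x, y, z in m, then the turn, a rotation vector about the tool's x, y, z in rad, then the closure, from 0 (fully open) to 1 (shut). In form: [[dx, dy, dz, ax, ay, az, gripper], ...]. A call has 1 to 5 rows; each row is the pose to reach, as a shift and turn from the pose commanded when the call began, along the tool's axes at that moment; what a row does not reach only later rows make up. A row lasts 1/10 s, in which the tool goes at most 50 mm and 8.59 degrees, less where a joint would pass 70% of its speed; a pose out of reach is approached as far as the arm can. A call with a gripper value outside its range is refused whole. The fingers move at their own pace and stop on an object; FORCE is the grip in N (left out, the last holds). Time passes only in rows, so rows that repeat a pose let the fingers close. It gives the time, the measured TCP pose, the force, the opening and the grip force at its end, in the units of the state.
- r.sense(): the state, without advancing time (a new reading comes with each control period).
- cams.grab_frame(name): name is "side" or "top"; returns a dict with "image" (400x640x3 uint8, red, green, blue), "fx", "fy", "cx", "cy" (pixels), "D" ([k1, k2, p1, p2, k3] as OpenCV has them; the pictures are not rectified), "position" and "orientation" of the camera in the world. Camera axes: x right, y down, z forward; pixel columns grow to the right and rows downward; lengths in mm; the calibration is good to about 2 mm. A picture is of the moment at which its call begins. There is no depth.
- sign_off(): hands the job in; it is judged then, once.
The state is a dict: "clock": time; "qpos": joint angles; "qvel": joint speeds; "joint_efforts": joint torques, N m; "eef_pos": TCP position; "tcp_rot": TCP orientation; "contact_force": force on the tool from outside, world axes, zero at the start; "wrist_torque": the same for the moment, N m; "opening": opening from 0.0 (shut) to 1.0 (fully open); "grasp_force": force on a finger pad.
Only numpy, scipy, OpenCV 4.12 (cv2) and the standard library are available. Lean on these libraries where they do the work, as an engineer would, in place of code of your own. Each camera call takes 0.05 s, during which the arm holds its last target. There are 200 camera calls.

## Working session

There is one attempt and no reset: what is moved stays moved. The work goes in short steps, Python scripts to look and compute and a shell command to move; the robot and the scene stay as the last step left them, time stands still between calls to the robot, and variables do not carry over. Pictures are saved under pics/ and viewed, at most 14 in all, crops included, and the job is handed in when it is done.

```bash
ls; mkdir -p pics
python3 - <<'E'
from rig import r,cams
import cv2
for n in("side","top"):
    f=cams.grab_frame(n); cv2.imwrite(f"pics/{n}0.png",f["image"][:,:,::-1])
    print({k:v for k,v in f.items() if k!="image"})
print(r.sense(),r.finger_overhang)
E
```

```text
pics
{'fx': 494.8020898077383, 'fy': 494.8020898077383, 'cx': 319.83564966536045, 'cy': 197.80963632719894, 'D': array([-0.10169818,  0.        ,  0.        ,  0.        ,  0.        ]), 'position': array([ 372.01996511, 1153.251346  ,  830.04848705]), 'orientation': array([-2.13602377, -0.00570593, -3.01514073])}
{'fx': 370.80206236937124, 'fy': 370.80206236937124, 'cx': 319.2407166628307, 'cy': 204.926632386137, 'D': array([-0.05880323,  0.        ,  0.        ,  0.        ,  0.        ]), 'position': array([ 315.00690722,  -55.3946269 , 1099.14834702]), 'orientation': array([-2.93511525,  0.00517302, -1.5904722 ])}
{'clock': 0.1, 'qpos': array([-1.27240703e+00,  3.53613665e-01,  1.63405006e+00, -1.61933054e-05,
        1.15521589e+00, -2.40594542e-03]), 'qvel': array([ 0.00126597, -0.0001394 , -0.00066564,  0.00077575, -0.00075665,
       -0.00198697]), 'joint_efforts': array([-7.42988977e-04, -6.06359339e+01, -3.42818534e+01, -8.24012022e-05,
        3.98385964e-03,  1.24586199e-05]), 'eef_pos': array([ 185.04774488, -596.55378   ,  249.61917826]), 'tcp_rot': array([-3.14030566e+00,  1.17101498e-05,  3.00801794e-01]), 'contact_force': array([-0.33005171, -0.62530331,  0.53966803]), 'wrist_torque': array([-0.02543445,  0.02557638,  0.0282472 ]), 'grasp_force': 0.0, 'opening': 0.9975315174117969} 19.0
```

View pics/top0.png

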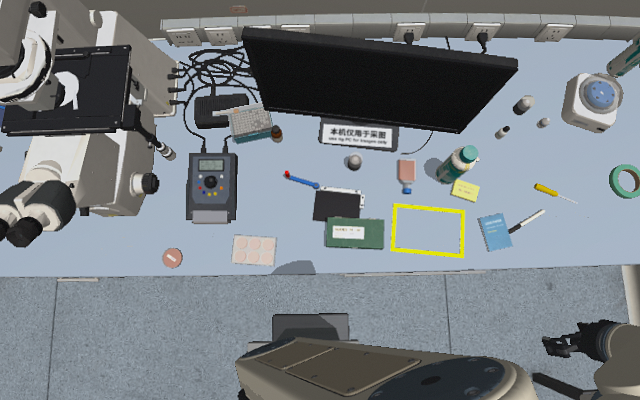

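View pics/side0.png

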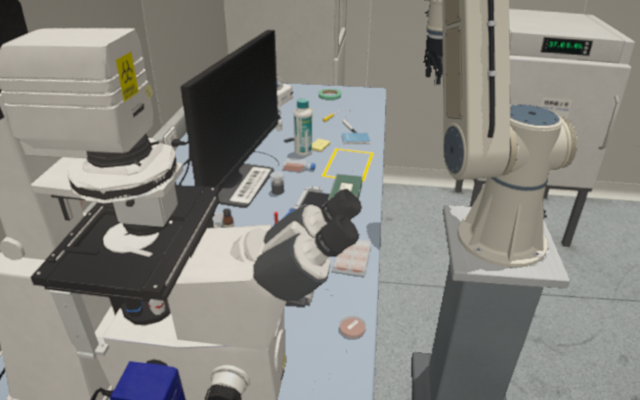

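The top view shows the plate at about (254,250), the green box at (355,233), the tape at (428,231), the mat at (338,205), and the retainer post at (287,174) with its hinge near (319,187). I'll enlarge that area.

```bash
cat > h.py <<'E'
import numpy as np,cv2
from scipy.spatial.transform import Rotation as R
from rig import r,cams
def world(f,px,z):
    K=np.array([[f["fx"],0,f["cx"]],[0,f["fy"],f["cy"]],[0,0,1]])
    p=cv2.undistortPoints(np.array(px,float).reshape(-1,1,2),K,f["D"]).reshape(-1,2)
    d=np.c_[p,np.ones(len(p))]@R.from_euler("xyz",f["orientation"]).as_matrix().T
    o=f["position"]; return (o+d*((np.broadcast_to(z,len(p))-o[2])/d[:,2])[:,None])[:,:2]
def pix(f,P):
    K=np.array([[f["fx"],0,f["cx"]],[0,f["fy"],f["cy"]],[0,0,1]])
    M=R.from_euler("xyz",f["orientation"]).as_matrix().T
    return cv2.projectPoints(np.array(P,float).reshape(-1,1,3),cv2.Rodrigues(M)[0],-M@f["position"],K,f["D"])[0].reshape(-1,2)
def crop(f,x0,y0,x1,y1,s,name):
    cv2.imwrite(name,cv2.resize(f["image"][y0:y1,x0:x1,::-1],None,fx=s,fy=s,interpolation=cv2.INTER_CUBIC))
def rect(origin,yaw,x,y,z):  # corners
    c,s=np.cos(yaw),np.sin(yaw)
    return [[origin[0]+c*a-s*b,origin[1]+s*a+c*b,z] for a,b in((x[0],y[0]),(x[1],y[0]),(x[1],y[1]),(x[0],y[1]))]
E
python3 - <<'E'
from h import *
f=cams.grab_frame("top"); crop(f,220,150,480,280,3,"pics/c1.png")
E
```

```text
(no output)
```

View pics/c1.png

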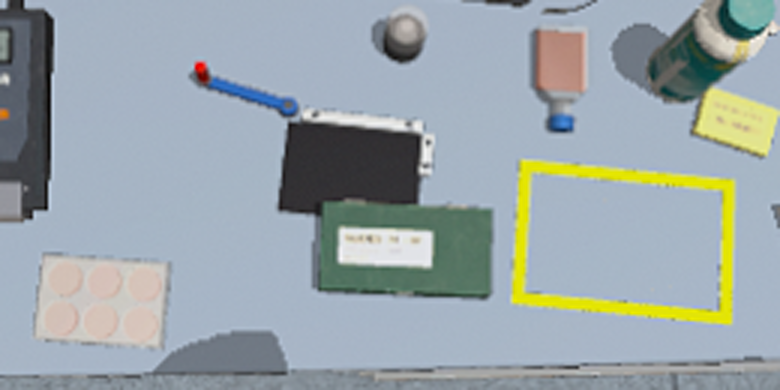

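The crop shows all corners clearly: tape (523,159) to (732,324), box (322,201) to (491,297), plate (44,253) to (161,348), mat top left (288,121), hinge (290,106) and post (201,70).

```bash
cat >> h.py <<'E'
def full(c,x0,y0,s): return (np.array(c,float)+.5)/s-.5+[x0,y0]
def fit(W,x,y):
    """W: image corners TL,TR,BR,BL = (+x,+y),(+x,-y),(-x,-y),(-x,+y) of the body"""
    L=np.array([[x[1],y[1]],[x[1],y[0]],[x[0],y[0]],[x[0],y[1]]],float)
    a,b=L-L.mean(0),W-W.mean(0)
    th=np.arctan2((a[:,0]*b[:,1]-a[:,1]*b[:,0]).sum(),(a*b).sum())
    M=np.array([[np.cos(th),-np.sin(th)],[np.sin(th),np.cos(th)]])
    o=W.mean(0)-M@L.mean(0); return o.round(1),th.round(4),np.abs(L@M.T+o-W).max().round(1)
E
python3 - <<'E'
from h import *
f=cams.grab_frame("top"); w=lambda c,z:world(f,full(c,220,150,3),z)
print("tape",fit(w([(523,159),(736,180),(732,324),(512,302)],0),(-73,73),(-109.5,109.5)))
print("box",fit(w([(322,201),(493,208),(491,297),(318,290)],37),(-44,41),(-82,82)))
print("plate",fit(w([(44,253),(171,263),(161,348),(35,338)],21),(-42.5,42.5),(-64,64)))
print("mat TL,TR,BL",w([(288,121),(421,134),(279,210)],0))
print("backstop face ends top",w([(301,122),(424,132)],14), "outer",w([(303,107),(425,121)],14))
print("hinge",w([(290,106)],16),"post",w([(201,67)],60))
print("flask",w([(534,29),(587,29),(585,92),(561,128),(536,92)],20), "case",w([(405,25)],64))
print("bench edge",w([(100,374),(600,366)],0))
E
```

```text
tape (array([ 462.3, -379.9]), np.float64(-0.1245), np.float64(1.0))
box (array([ 455.5, -155.9]), np.float64(-0.0643), np.float64(1.3))
plate (array([411.7, 138.4]), np.float64(-0.0965), np.float64(2.8))
mat TL,TR,BL [[ 592.11334945  -44.24017136]
 [ 575.70552436 -179.07306962]
 [ 500.48318933  -33.60347442]]
backstop face ends top [[ 587.2738388   -57.4275927 ]
 [ 574.38438185 -180.59741143]] outer [[ 602.80803228  -59.75635228]
 [ 585.72932925 -182.09509389]]
hinge [[603.59297635 -46.68957801]] post [[632.98134449  38.91526314]]
flask [[ 678.6393649  -296.97915525]
 [ 677.67033655 -351.35662613]
 [ 611.09807648 -344.27222862]
 [ 574.27833953 -317.35006102]
 [ 612.05097035 -294.6436006 ]] case [[ 670.33116968 -160.9525842 ]]
bench edge [[ 341.72743603  143.77243004]
 [ 339.2824004  -344.72849646]]
```

```bash
cat > plan.py <<'E'
"""plan.py 'x y z yaw' ... : for each waypoint, shift (m) and turn in tool axes from the one before"""
import sys,numpy as np
from scipy.spatial.transform import Rotation as R
from rig import r
s=r.sense(); p=s["eef_pos"]; q=R.from_euler("xyz",s["tcp_rot"])
print("now",p.round(1),s["tcp_rot"].round(3),"F",s["contact_force"].round(1),"t",round(s["clock"],2))
for a in sys.argv[1:]:
    v=np.array(a.split(),float); n=R.from_euler("xyz",[np.pi,0,v[3]])
    print((q.inv().apply(v[:3]-p)/1000).round(4),(q.inv()*n).as_rotvec().round(3)); p,q=v[:3],n
E
python3 plan.py '300 -400 250 0.9' '420 -200 200 1.45' '464 -45 100 1.507' '464 -45 24 1.507' '467 -130 24 1.49' '470 -210 24 1.46' '472 -277 24 1.446'
```

```text
now [ 185.1 -596.7  249.8] [-3.141  0.     0.301] F [0.1 0.3 0.5] t 0.2
[ 0.168  -0.1538 -0.    ] [-0.001 -0.    -0.599]
[ 0.2313 -0.0303  0.05  ] [ 0.    0.   -0.55]
[0.1592 0.025  0.1   ] [ 0.     0.    -0.057]
[ 0.    -0.     0.076] [0. 0. 0.]
[-0.0846  0.0084  0.    ] [ 0.    -0.     0.017]
[-0.0795  0.0094  0.    ] [-0.   -0.    0.03]
[-0.0664  0.0094  0.    ] [ 0.    -0.     0.014]
```

```bash
python3 -m crank '[[0.034,-0.031,0,0,0,-0.12,0.5],[0.067,-0.062,0,0,0,-0.24,0.5],[0.1,-0.092,0,0,0,-0.36,0.5],[0.134,-0.123,0,0,0,-0.48,0.5],[0.168,-0.154,0,0,0,-0.6,0.5]]' 40
python3 -m crank '[[0.046,-0.006,0.01,0,0,-0.11,0.5],[0.092,-0.012,0.02,0,0,-0.22,0.5],[0.139,-0.018,0.03,0,0,-0.33,0.5],[0.185,-0.024,0.04,0,0,-0.44,0.5],[0.231,-0.03,0.05,0,0,-0.55,0.5]]'
python3 -m crank '[[0.032,0.005,0.02,0,0,-0.011,0.5],[0.064,0.01,0.04,0,0,-0.022,0.5],[0.095,0.015,0.06,0,0,-0.034,0.5],[0.127,0.02,0.08,0,0,-0.046,0.5],[0.159,0.025,0.1,0,0,-0.057,0.5]]'
python3 plan.py '464 -45 24 1.507'
```

```text
clock: 0.7
eef_pos: [300.5, -398.4, 250.2]
tcp_rot: [3.142, -0.0, 0.905]
contact_force: [0.2, 0.5, 0.4]
opening: 0.5
grasp_force: 0.0
clock: 1.2
eef_pos: [420.6, -198.7, 200.1]
tcp_rot: [3.141, 0.0, 1.455]
contact_force: [1.2, -1.1, 0.3]
opening: 0.498
grasp_force: 0.0
clock: 1.7
eef_pos: [464.1, -44.2, 99.6]
tcp_rot: [3.141, 0.0, 1.508]
contact_force: [0.9, 0.1, -0.1]
opening: 0.503
grasp_force: 0.0
now [464.1 -44.2  99.6] [3.141 0.    1.508] F [ 0.9  0.1 -0.1] t 1.7
[-0.0008 -0.0001  0.0756] [0.    0.    0.001]
```

Tracking is excellent. Next I'll descend and push.

```bash
python3 -m crank '[[0,0,0.02,0,0,0,0.5],[0,0,0.045,0,0,0,0.5],[0,0,0.065,0,0,0,0.5],[0,0,0.076,0,0,0,0.5],[0,0,0.076,0,0,0,0.5]]'
python3 -m crank '[[-0.015,0.002,0,0,0,0.003,0.5],[-0.03,0.003,0,0,0,0.007,0.5],[-0.048,0.005,0,0,0,0.01,0.5],[-0.066,0.007,0,0,0,0.014,0.5],[-0.085,0.008,0,0,0,0.017,0.5]]'
python3 -m crank '[[-0.016,0.002,0,0,0,0.006,0.5],[-0.032,0.004,0,0,0,0.012,0.5],[-0.048,0.006,0,0,0,0.018,0.5],[-0.064,0.008,0,0,0,0.024,0.5],[-0.08,0.009,0,0,0,0.03,0.5]]'
python3 -m crank '[[-0.016,0.002,0,0,0,0.003,0.5],[-0.031,0.004,0,0,0,0.006,0.5],[-0.045,0.006,0,0,0,0.009,0.5],[-0.057,0.008,0,0,0,0.012,0.5],[-0.066,0.009,0,0,0,0.014,0.5]]'
python3 -m crank '[[0,0,0,0,0,0,0.5]]'
python3 - <<'E'
from h import *
f=cams.grab_frame("top"); crop(f,340,170,500,280,5,"pics/c2.png")
E
```

```text
clock: 2.2
eef_pos: [462.9, -45.5, 23.2]
tcp_rot: [-3.139, -0.0, 1.508]
contact_force: [0.1, 0.5, 0.2]
opening: 0.504
grasp_force: 0.0
clock: 2.7
eef_pos: [467.2, -131.8, 25.4]
tcp_rot: [3.14, 0.0, 1.491]
contact_force: [-0.1, 0.6, -0.9]
opening: 0.499
grasp_force: 0.3
clock: 3.2
eef_pos: [469.4, -212.5, 24.8]
tcp_rot: [3.141, 0.0, 1.46]
contact_force: [0.3, 1.3, 0.7]
opening: 0.5
grasp_force: 0.7
clock: 3.7
eef_pos: [470.8, -279.0, 24.2]
tcp_rot: [3.141, 0.0, 1.446]
contact_force: [0.2, 0.9, 0.2]
opening: 0.5
grasp_force: 0.7
clock: 3.8
eef_pos: [470.9, -279.2, 24.3]
tcp_rot: [3.141, 0.0, 1.446]
contact_force: [-0.1, 0.5, -0.8]
opening: 0.5
grasp_force: 0.0
```

View pics/c2.png

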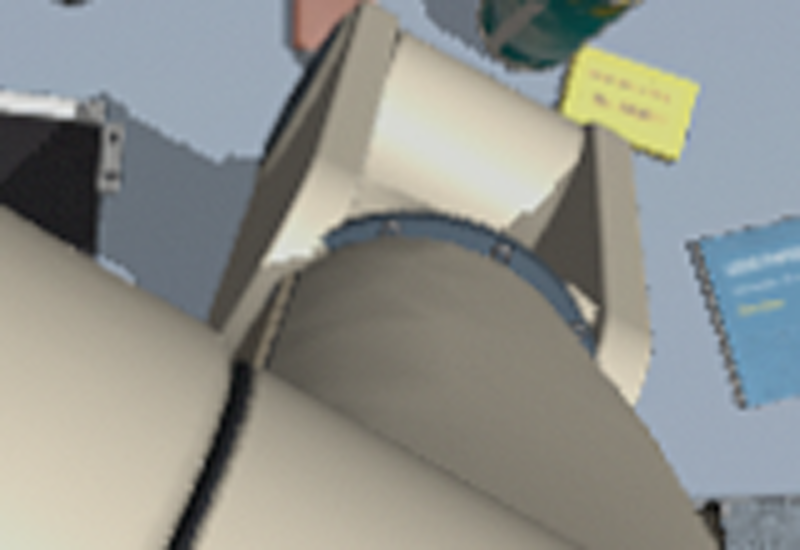

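The arm hides the box in this view, so I'll back off.

```bash
python3 -m crank '[[0.02,0,0,0,0,0,0.5],[0.05,0,-0.04,0,0,0,0.5],[0.09,0,-0.07,0,0,0,0.5],[0.13,0,-0.1,0,0,0,0.5],[0.175,0,-0.12,0,0,0,0.5]]' |head -2
python3 -m crank '[[0.045,0,0,0,0,0,0.5],[0.09,0,0,0,0,0,0.5],[0.135,0,0,0,0,0,0.5],[0.18,0,0,0,0,0,0.5],[0.225,0,0,0,0,0,0.5]]'|head -2
python3 - <<'E'
from h import *
f=cams.grab_frame("top"); crop(f,340,170,500,280,5,"pics/c3.png")
E
```

```text
clock: 4.35
eef_pos: [492.8, -102.7, 146.2]
clock: 4.85
eef_pos: [519.6, 121.3, 144.3]
```

View pics/c3.png

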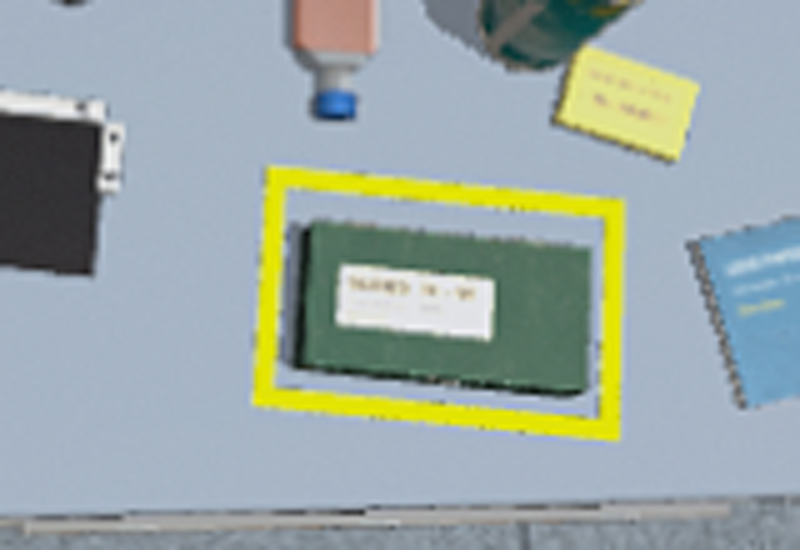

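The box lies inside the tape: its top corners are (313,221), (590,246), (583,390), (304,368), and the outer tape corners are (266,168), (626,200), (620,440), (252,406). I'll check the numbers and zoom in on the bay and plate from the first picture.

Run:
```python
from h import *
f=cams.grab_frame("top"); w=lambda c,z:world(f,full(c,340,170,5),z)
print("tape",fit(w([(266,168),(626,200),(620,440),(252,406)],0),(-73,73),(-109.5,109.5)))
print("box",fit(w([(313,221),(590,246),(583,390),(304,368)],37),(-44,41),(-82,82)))
i=cv2.imread("pics/top0.png")[:,:,::-1]; crop({"image":i},225,160,375,270,5,"pics/c4.png")
```

```text
tape (array([ 461.7, -378.5]), np.float64(-0.1153), np.float64(1.0))
box (array([ 456. , -371.3]), np.float64(-0.113), np.float64(1.9))
```

View pics/c4.png

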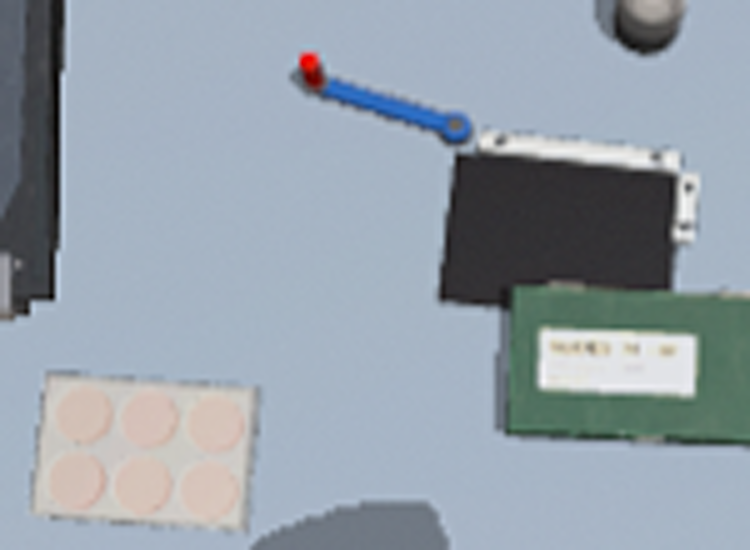

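The zoom shows plate corners (47,373), (258,388), (245,530), (34,514), the stop's back edge (484,129) to (681,151), hinge (458,125) and mat corners (455,153), (440,299).

Run:
```python
from h import *
from scipy.optimize import least_squares
f=cams.grab_frame("top"); w=lambda c,z:world(f,full(c,225,160,5),z)
print("plate",fit(w([(47,373),(258,388),(245,530),(34,514)],21),(-42.5,42.5),(-64,64)))
px=[(458,125),(484,129),(681,151)]; P=np.array([(56,72.5,16),(55.5,58,14),(55.5,-64,14)])
W=w(px,P[:,2])
def res(v):
    c,s=np.cos(v[2]),np.sin(v[2]); return (P[:,:2]@np.array([[c,s],[-s,c]])+v[:2]-W).ravel()
o=least_squares(res,[540,-110,-.12]); print("bay",o.x.round(4),o.fun.round(1))
def loc(p):
    c,s=np.cos(o.x[2]),np.sin(o.x[2]); return ((p-o.x[:2])@np.array([[c,-s],[s,c]])).round(1)
print("mat TL,BL",loc(w([(455,153),(440,299)],0)),"side face",loc(w([(676,178),(672,241)],14)),"post",loc(w([(309,57)],60)))
i=pix(f,[[*o.x[:2],0]]); print(i)
```

```text
plate (array([411.7, 138.8]), np.float64(-0.0866), np.float64(2.9))
bay [ 5.397995e+02 -1.107935e+02 -1.340000e-01] [ 0.1 -0.1 -0.   1.2 -0.1 -1.1]
mat TL,BL [[ 42.3  73.1]
 [-48.5  71.5]] side face [[ 38.5 -61.4]
 [ -0.3 -62.6]] post [[ 75.3 162. ]]
[[337.96281782 206.32822392]]
```

```bash
python3 plan.py '420 225 120 1.484' '420 225 20 1.484' '421 165 20 1.474' '422 105 20 1.464' '423 45 20 1.454' '423 -13 20 1.446'
```

```text
now [519.9 121.8 144.2] [ 3.142 -0.     1.451] F [ 1.1 -0.4 -0.2] t 5.0
[ 0.0906 -0.1114  0.0242] [ 0.    -0.    -0.033]
[ 0.  -0.   0.1] [0. 0. 0.]
[-0.0597  0.0062  0.    ] [ 0.   -0.    0.01]
[-0.0596  0.0068  0.    ] [ 0.   -0.    0.01]
[-0.0596  0.0074  0.    ] [-0.   -0.    0.01]
[-0.0576  0.0068  0.    ] [ 0.    -0.     0.008]
```

```bash
python3 -m crank '[[0.023,-0.03,0.005,0,0,-0.01,0.5],[0.045,-0.06,0.01,0,0,-0.02,0.5],[0.07,-0.09,0.02,0,0,-0.03,0.5],[0.0906,-0.1114,0.0242,0,0,-0.033,0.5],[0.0906,-0.1114,0.0242,0,0,-0.033,0.5]]' |head -2
python3 -m crank '[[0,0,0.025,0,0,0,0.5],[0,0,0.055,0,0,0,0.5],[0,0,0.08,0,0,0,0.5],[0,0,0.1,0,0,0,0.5],[0,0,0.1,0,0,0,0.5]]'
python3 -m crank '[[-0.012,0.001,0,0,0,0.002,0.5],[-0.024,0.002,0,0,0,0.004,0.5],[-0.036,0.004,0,0,0,0.006,0.5],[-0.048,0.005,0,0,0,0.008,0.5],[-0.06,0.006,0,0,0,0.01,0.5]]' 
python3 -m crank '[[-0.012,0.001,0,0,0,0.002,0.5],[-0.024,0.003,0,0,0,0.004,0.5],[-0.036,0.004,0,0,0,0.006,0.5],[-0.048,0.005,0,0,0,0.008,0.5],[-0.06,0.007,0,0,0,0.01,0.5]]' |head -4
python3 -m crank '[[-0.012,0.001,0,0,0,0.002,0.5],[-0.024,0.003,0,0,0,0.004,0.5],[-0.036,0.004,0,0,0,0.006,0.5],[-0.048,0.006,0,0,0,0.008,0.5],[-0.06,0.007,0,0,0,0.01,0.5]]' |head -4
python3 -m crank '[[-0.012,0.001,0,0,0,0.002,0.5],[-0.024,0.003,0,0,0,0.004,0.5],[-0.036,0.004,0,0,0,0.006,0.5],[-0.048,0.005,0,0,0,0.007,0.5],[-0.058,0.007,0,0,0,0.008,0.5]]'
python3 plan.py '430 60 80 1.446' '410 190 120 2.1'
```

```text
clock: 5.5
eef_pos: [417.9, 223.2, 119.3]
clock: 6.0
eef_pos: [420.6, 221.3, 18.5]
tcp_rot: [-3.14, 0.001, 1.479]
contact_force: [0.2, 0.3, 0.4]
opening: 0.501
grasp_force: 0.0
clock: 6.5
eef_pos: [421.6, 161.1, 20.5]
tcp_rot: [3.141, -0.0, 1.469]
contact_force: [0.1, 1.0, 0.3]
opening: 0.502
grasp_force: 0.3
clock: 7.0
eef_pos: [422.1, 101.0, 20.1]
tcp_rot: [-3.141, 0.0, 1.46]
contact_force: [0.6, 0.6, 0.2]
clock: 7.5
eef_pos: [422.7, 40.6, 20.1]
tcp_rot: [3.141, -0.0, 1.45]
contact_force: [-0.6, 0.9, -0.3]
clock: 8.0
eef_pos: [422.3, -17.9, 20.1]
tcp_rot: [-3.141, 0.0, 1.441]
contact_force: [0.2, 0.2, 0.1]
opening: 0.505
grasp_force: 0.2
now [422.3 -17.9  20.1] [-3.141  0.     1.441] F [0.2 0.2 0.1] t 8.0
[ 0.0782 -0.0024 -0.0599] [-0.     0.    -0.005]
[ 0.1265 -0.036  -0.04  ] [ 0.     0.    -0.654]
```

```bash
python3 -m crank '[[0.015,0,0,0,0,0,0.5],[0.03,0,-0.015,0,0,0,0.5],[0.045,0,-0.03,0,0,0,0.5],[0.06,-0.001,-0.045,0,0,0,0.5],[0.078,-0.002,-0.06,0,0,0,0.5]]' |head -2
python3 -m crank '[[0.025,-0.007,-0.008,0,0,-0.13,0.5],[0.05,-0.014,-0.016,0,0,-0.26,0.5],[0.075,-0.022,-0.024,0,0,-0.39,0.5],[0.1,-0.03,-0.03,0,0,-0.52,0.5],[0.126,-0.036,-0.04,0,0,-0.65,0.5]]'|head -3
python3 - <<'E'
from h import *
f=cams.grab_frame("top"); crop(f,270,160,400,270,5,"pics/c5.png")
E
```

```text
clock: 8.5
eef_pos: [430.6, 60.8, 80.7]
clock: 9.0
eef_pos: [410.5, 190.8, 120.1]
tcp_rot: [-3.141, -0.0, 2.097]
```

View pics/c5.png

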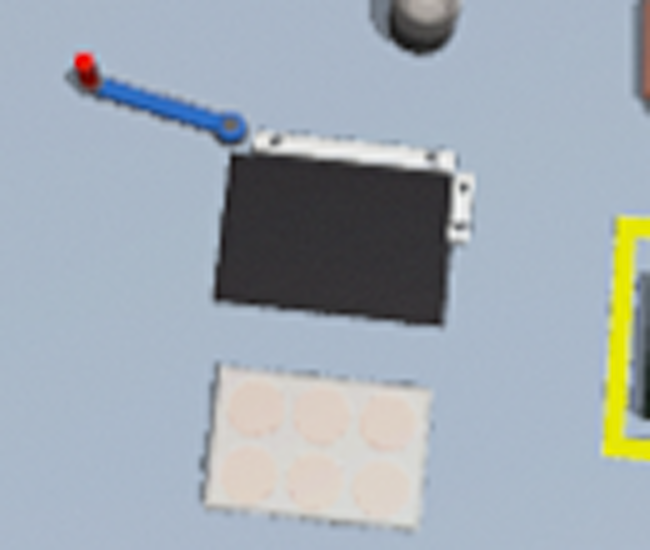

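The plate now lies in front of the mat: plate corners (220,364), (431,389), (417,529), (204,503), mat corners (231,154), (452,176), (444,325), (215,298).

Run:
```python
from h import *
f=cams.grab_frame("top"); w=lambda c,z:world(f,full(c,270,160,5),z)
print("plate",fit(w([(220,364),(431,389),(417,529),(204,503)],21),(-42.5,42.5),(-64,64)))
M=w([(231,154),(452,176),(444,325),(215,298)],0); print(M.round(1)); print("mat",fit(M,(-45,45),(-67,67)))
print("stop back edge",w([(259,130),(456,151)],14))
```

```text
plate (array([410.2, -92.2]), np.float64(-0.1384), np.float64(2.7))
[[ 590.8  -44.6]
 [ 574.2 -179. ]
 [ 482.7 -170.4]
 [ 501.9  -33.4]]
mat (array([ 537.4, -106.9]), np.float64(-0.1246), np.float64(2.6))
stop back edge [[ 601.92837123  -61.95597612]
 [ 586.38356014 -180.51213063]]
```

```bash
python3 plan.py '380 50 120 2.6' '348 -84 90 3.014' '348 -84 20 3.014' '388.5 -88 20 3.014' '430 -92.5 20 3.014' '470 -96.5 20 3.014' '481 -98 20 3.014'
```

```text
now [412.1 192.6 121.2] [ 3.139 -0.     2.098] F [0.1 0.2 0.2] t 9.1
[-0.1072 -0.0994  0.0009] [ 0.003  0.001 -0.502]
[-0.0417 -0.1313  0.03  ] [ 0.     0.    -0.414]
[ 0.   -0.    0.07] [0. 0. 0.]
[-0.0407  0.0012  0.    ] [0. 0. 0.]
[-0.0417  0.0008  0.    ] [0. 0. 0.]
[-0.0402  0.0011  0.    ] [0. 0. 0.]
[-0.0111 -0.0001 -0.    ] [0. 0. 0.]
```

```bash
python3 -m crank '[[-0.021,-0.02,0,0,0,-0.1,0.5],[-0.043,-0.04,0,0,0,-0.2,0.5],[-0.064,-0.06,0,0,0,-0.3,0.5],[-0.086,-0.08,0,0,0,-0.4,0.5],[-0.107,-0.099,0,0,0,-0.5,0.5]]' |head -3
python3 -m crank '[[-0.008,-0.026,0.006,0,0,-0.083,0.5],[-0.017,-0.052,0.012,0,0,-0.166,0.5],[-0.025,-0.079,0.018,0,0,-0.25,0.5],[-0.033,-0.105,0.024,0,0,-0.33,0.5],[-0.042,-0.131,0.03,0,0,-0.414,0.5]]'|head -3
python3 -m crank '[[0,0,0,0,0,0,0.5]]' >/dev/null
python3 plan.py '348 -84 20 3.014'
```

```text
clock: 9.6
eef_pos: [377.7, 46.4, 119.9]
tcp_rot: [-3.141, -0.0, 2.594]
clock: 10.1
eef_pos: [344.9, -87.0, 89.7]
tcp_rot: [-3.141, -0.0, 3.007]
now [344.4 -87.8  89.4] [-3.141e+00 -2.000e-03  3.004e+00] F [0.  0.5 0.6] t 10.2
[-0.0032  0.0043  0.0694] [-0.    -0.002 -0.01 ]
```

```bash
python3 -m crank '[[-0.001,0.001,0.02,0,0,-0.003,0.5],[-0.002,0.003,0.04,0,0,-0.006,0.5],[-0.003,0.004,0.06,0,0,-0.01,0.5],[-0.003,0.004,0.07,0,0,-0.01,0.5],[-0.003,0.004,0.07,0,0,-0.01,0.5]]'
python3 -m crank '[[-0.008,0,0,0,0,0,0.5],[-0.016,0.001,0,0,0,0,0.5],[-0.024,0.001,0,0,0,0,0.5],[-0.032,0.001,0,0,0,0,0.5],[-0.041,0.001,0,0,0,0,0.5]]'
python3 -m crank '[[-0.008,0,0,0,0,0,0.5],[-0.016,0.001,0,0,0,0,0.5],[-0.024,0.001,0,0,0,0,0.5],[-0.032,0.001,0,0,0,0,0.5],[-0.041,0.001,0,0,0,0,0.5]]' |head -4
python3 -m crank '[[-0.008,0,0,0,0,0,0.5],[-0.016,0.001,0,0,0,0,0.5],[-0.024,0.001,0,0,0,0,0.5],[-0.032,0.001,0,0,0,0,0.5],[-0.04,0.001,0,0,0,0,0.5]]' |head -4
python3 plan.py '481 -98 20 3.014'
```

```text
clock: 10.7
eef_pos: [348.4, -81.6, 19.2]
tcp_rot: [3.141, -0.003, 3.014]
contact_force: [-0.8, 0.4, -0.4]
opening: 0.5
grasp_force: 0.0
clock: 11.2
eef_pos: [391.1, -86.1, 20.4]
tcp_rot: [-3.142, 0.001, 3.016]
contact_force: [-1.3, 0.8, 1.2]
opening: 0.501
grasp_force: 0.3
clock: 11.7
eef_pos: [431.5, -90.1, 20.0]
tcp_rot: [3.142, -0.0, 3.016]
contact_force: [0.2, -0.2, 0.0]
clock: 12.2
eef_pos: [471.5, -94.2, 20.1]
tcp_rot: [3.142, 0.0, 3.016]
contact_force: [0.2, 0.0, -0.2]
now [471.5 -94.2  20.1] [3.142 0.    3.016] F [ 0.2  0.  -0.2] t 12.2
[-0.0099 -0.0026  0.0001] [0.    0.    0.002]
```

```bash
python3 -m crank '[[-0.003,0,0,0,0,0,0.5],[-0.006,0,0,0,0,0,0.5],[-0.008,0,0,0,0,0,0.5],[-0.01,0,0,0,0,0,0.5],[-0.011,0,0,0,0,0,0.5]]' |sed -n 2,4p
for k in 1; do python3 -m crank '[[-0.001,0,0,0,0,0,0.5],[-0.002,0,0,0,0,0,0.5]]' |sed -n 2,4p; done
python3 -m crank '[[-0.001,0,0,0,0,0,0.5],[-0.002,0,0,0,0,0,0.5]]' |sed -n 2,4p
```

```text
eef_pos: [481.8, -95.5, 20.1]
tcp_rot: [3.142, 0.0, 3.016]
contact_force: [0.0, 0.1, -0.2]
eef_pos: [483.6, -95.7, 20.1]
tcp_rot: [3.142, -0.0, 3.016]
contact_force: [-0.2, 0.7, -0.4]
eef_pos: [485.8, -96.0, 20.1]
tcp_rot: [3.142, 0.0, 3.016]
contact_force: [-0.6, 0.2, -0.5]
```

```bash
python3 -m crank '[[-0.001,0,0,0,0,0,0.5],[-0.001,0,0,0,0,0,0.5]]' |sed -n 2,4p
python3 -m crank '[[-0.001,0,0,0,0,0,0.5],[-0.001,0,0,0,0,0,0.5]]' |sed -n 2,4p
python3 -m crank '[[-0.001,0,0,0,0,0,0.5],[-0.001,0,0,0,0,0,0.5]]' |sed -n 2,4p
```

```text
eef_pos: [486.9, -96.2, 20.1]
tcp_rot: [3.142, 0.0, 3.016]
contact_force: [0.1, 0.6, 0.9]
eef_pos: [487.2, -96.2, 20.0]
tcp_rot: [3.142, -0.001, 3.016]
contact_force: [-2.7, 0.4, 1.7]
eef_pos: [487.3, -96.1, 19.9]
tcp_rot: [3.141, -0.003, 3.016]
contact_force: [-5.0, 0.2, 4.9]
```

```bash
python3 -m crank '[[0.008,0,0,0,0,0,0.5],[0.02,0,0,0,0,0,0.5],[0.035,0,-0.03,0,0,0,0.5],[0.04,0,-0.065,0,0,0,0.5],[0.04,0,-0.1,0,0,0,0.5]]' |sed -n 2,4p
python3 plan.py '470 -75 120 2.3' '520 -45 120 1.65' '546 -18 120 1.443' '546 -18 20 1.443'
python3 - <<'E'
from h import *
f=cams.grab_frame("top"); crop(f,270,160,400,270,5,"pics/c6.png")
E
```

```text
eef_pos: [446.7, -91.0, 120.6]
tcp_rot: [3.141, -0.002, 3.016]
contact_force: [0.6, -0.6, 0.2]
now [446.7 -91.  120.6] [ 3.141e+00 -2.000e-03  3.016e+00] F [ 0.6 -0.6  0.2] t 14.2
[-0.0211  0.0188  0.0006] [-0.001 -0.002  0.716]
[-0.0109  0.0573  0.    ] [ 0.   -0.    0.65]
[0.0249 0.0281 0.    ] [-0.    -0.     0.207]
[ 0.  -0.   0.1] [0. 0. 0.]
```

```bash
python3 -m crank '[[-0.004,0.004,0,0,0,0.143,0.5],[-0.008,0.008,0,0,0,0.286,0.5],[-0.012,0.012,0,0,0,0.43,0.5],[-0.016,0.015,0,0,0,0.573,0.5],[-0.021,0.019,0,0,0,0.716,0.5]]' |sed -n 2,3p
python3 -m crank '[[-0.002,0.011,0,0,0,0.13,0.5],[-0.004,0.022,0,0,0,0.26,0.5],[-0.006,0.034,0,0,0,0.39,0.5],[-0.009,0.046,0,0,0,0.52,0.5],[-0.011,0.057,0,0,0,0.65,0.5]]' |sed -n 2,3p
python3 -m crank '[[0.008,0.009,0,0,0,0.07,0.5],[0.017,0.019,0,0,0,0.14,0.5],[0.025,0.028,0,0,0,0.207,0.5],[0.025,0.028,0,0,0,0.207,0.5],[0.025,0.028,0,0,0,0.207,0.5]]' |sed -n 2,3p
python3 plan.py '546 -18 20 1.443'
```

```text
eef_pos: [471.6, -75.0, 119.9]
tcp_rot: [3.141, 0.0, 2.294]
eef_pos: [522.0, -45.1, 119.8]
tcp_rot: [3.141, 0.0, 1.644]
eef_pos: [547.2, -18.3, 119.8]
tcp_rot: [-3.141, 0.0, 1.445]
now [547.2 -18.3 119.8] [-3.141  0.     1.445] F [-0.5 -0.2 -0.1] t 15.75
[ 0.0002 -0.0012  0.0998] [-0.     0.     0.002]
```

View pics/c6.png

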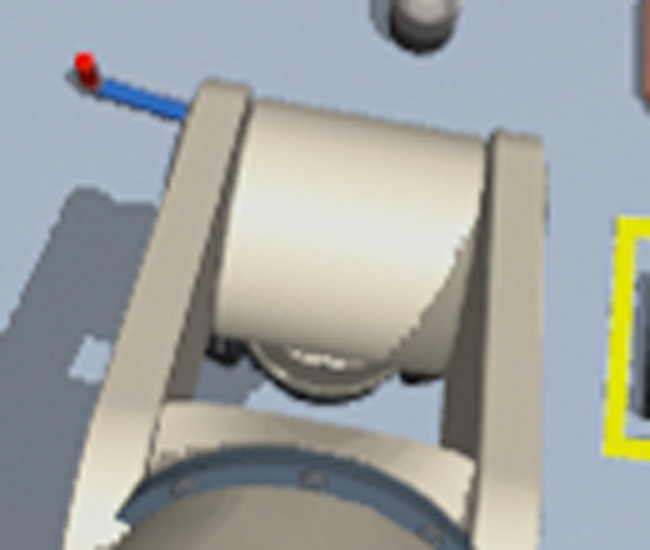

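The arm hid the plate in that view. I'll descend at the plate's +y end and push gently.

```bash
python3 -m crank '[[0,-0.001,0.03,0,0,0.002,0.5],[0,-0.001,0.06,0,0,0.002,0.5],[0,-0.001,0.08,0,0,0.002,0.5],[0,-0.001,0.095,0,0,0.002,0.5],[0,-0.001,0.1,0,0,0.002,0.5]]' |sed -n 2,4p
python3 -m crank '[[-0.003,0,0,0,0,0,0.5],[-0.006,0,0,0,0,0,0.5],[-0.009,0,0,0,0,0,0.5],[-0.012,0,0,0,0,0,0.5],[-0.014,0,0,0,0,0,0.5]]' |sed -n 2,4p
python3 -m crank '[[-0.001,0,0,0,0,0,0.5],[-0.001,0,0,0,0,0,0.5]]' |sed -n 2,4p
python3 -m crank '[[-0.001,0,0,0,0,0,0.5],[-0.001,0,0,0,0,0,0.5]]' |sed -n 2,4p
```

```text
eef_pos: [545.7, -18.5, 18.7]
tcp_rot: [-3.139, 0.0, 1.441]
contact_force: [0.5, -0.2, 0.0]
eef_pos: [545.5, -32.4, 20.6]
tcp_rot: [3.141, -0.0, 1.441]
contact_force: [-0.0, 1.1, 0.5]
eef_pos: [545.1, -33.1, 20.2]
tcp_rot: [3.141, -0.0, 1.441]
contact_force: [-0.3, 0.1, -0.5]
eef_pos: [544.8, -34.0, 20.0]
tcp_rot: [-3.142, 0.0, 1.441]
contact_force: [0.1, -0.0, 0.5]
```

```bash
python3 -m crank '[[-0.001,0,0,0,0,0,0.5],[-0.001,0,0,0,0,0,0.5]]' |sed -n 2,4p
python3 -m crank '[[-0.001,0,0,0,0,0,0.5],[-0.001,0,0,0,0,0,0.5]]' |sed -n 2,4p
python3 -m crank '[[-0.001,0,0,0,0,0,0.5],[-0.001,0,0,0,0,0,0.5]]' |sed -n 2,4p
```

```text
eef_pos: [544.7, -35.0, 20.1]
tcp_rot: [-3.142, 0.0, 1.441]
contact_force: [0.7, 0.1, -0.6]
eef_pos: [544.6, -35.9, 20.0]
tcp_rot: [-3.142, -0.0, 1.441]
contact_force: [-0.0, 2.2, -0.8]
eef_pos: [544.7, -35.9, 20.1]
tcp_rot: [3.142, -0.001, 1.44]
contact_force: [0.1, 9.8, -0.4]
```

Both stops are felt. I'll retreat and look.

```bash
python3 -m crank '[[0.01,0,0,0,0,0,0.5],[0.025,0,-0.01,0,0,0,0.5],[0.04,0,-0.04,0,0,0,0.5],[0.05,-0.02,-0.08,0,0,0,0.5],[0.07,-0.04,-0.12,0,0,0,0.5]]' |sed -n 2,4p
python3 -m crank '[[0.04,-0.01,0,0,0,0,0.5],[0.08,-0.02,0,0,0,0,0.5],[0.12,-0.03,0,0,0,0,0.5],[0.16,-0.04,0,0,0,0,0.5],[0.18,-0.04,0,0,0,0,0.5]]' |sed -n 2,3p
python3 - <<'E'
from h import *
f=cams.grab_frame("top"); crop(f,270,160,400,260,6,"pics/c7.png")
E
```

```text
eef_pos: [513.3, 38.4, 141.6]
tcp_rot: [-3.141, 0.001, 1.44]
contact_force: [0.6, 0.3, 0.4]
eef_pos: [496.5, 225.0, 141.0]
tcp_rot: [3.141, -0.001, 1.443]
```

View pics/c7.png

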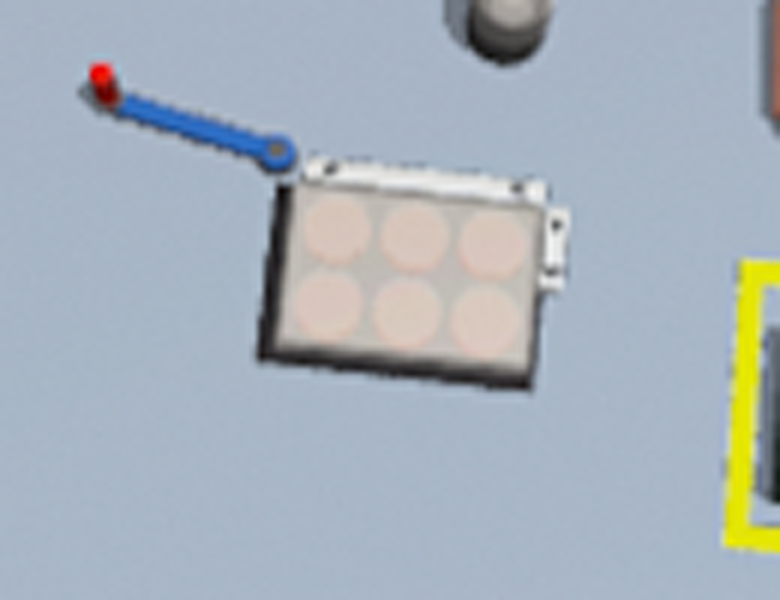

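Run:
```python
from h import *
f=cams.grab_frame("top"); w=lambda c,z:world(f,full(c,270,160,6),z)
p=w([(297,184),(545,205),(533,368),(280,345)],21)
print("plate",fit(p,(-42.5,42.5),(-64,64)),p.round(1))
s=w([(311,155),(547,182)],14);print("stop",s.round(1),-np.arctan2(*(s[0]-s[1])))
m=w([(260,361),(531,388)],0);print("matfront",m.round(1),-np.arctan2(*(m[0]-m[1])))
crop(f,308,180,366,226,13,"pics/c8.png")
```

```text
plate (array([ 538.3, -111.5]), np.float64(-0.1125), np.float64(2.0)) [[ 585.8  -54.7]
 [ 572.5 -178. ]
 [ 490.4 -168.7]
 [ 504.4  -44.7]]
stop [[ 602.5  -62. ]
 [ 586.  -180.3]] -0.1383501010634344
matfront [[ 500.2  -34.4]
 [ 483.7 -169.5]] -0.12133627123704908
```

View pics/c8.png

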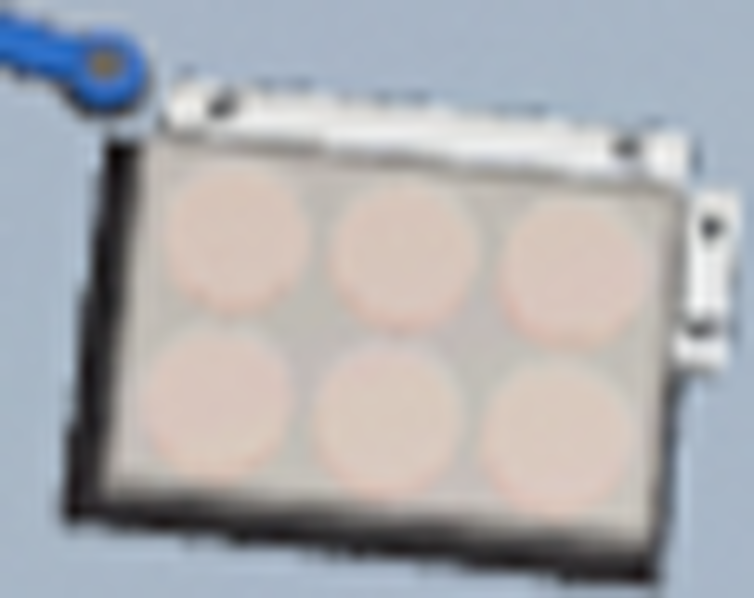

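It looks seated, but the plate's yaw reads about 0.015 rad off the stop. I'll press it gently from the front again with wider fingers to make sure.

```bash
python3 plan.py '470 100 140 2.15' '455 -30 130 2.75' '462 -95 90 3.014' '462 -95 17 3.014'
```

```text
now [497.6 224.6 141. ] [ 3.140e+00 -1.000e-03  1.444e+00] F [ 0.5  0.8 -0.5] t 18.85
[-0.1271 -0.0117  0.0008] [ 0.002 -0.    -0.706]
[-0.1006 -0.0837  0.01  ] [ 0.   0.  -0.6]
[-0.0313 -0.0574  0.04  ] [ 0.     0.    -0.264]
[ 0.    -0.     0.073] [0. 0. 0.]
```

```bash
python3 -m crank '[[-0.025,-0.002,0,0,0,-0.14,0.25],[-0.05,-0.005,0,0,0,-0.28,0.25],[-0.075,-0.007,0,0,0,-0.42,0.25],[-0.1,-0.01,0,0,0,-0.565,0.25],[-0.127,-0.012,0,0,0,-0.706,0.25]]' |sed -n 2,3p
python3 -m crank '[[-0.02,-0.017,0.002,0,0,-0.12,0.25],[-0.04,-0.034,0.004,0,0,-0.24,0.25],[-0.06,-0.05,0.006,0,0,-0.36,0.25],[-0.08,-0.067,0.008,0,0,-0.48,0.25],[-0.1,-0.084,0.01,0,0,-0.6,0.25]]' |sed -n 2,3p
python3 -m crank '[[-0.008,-0.014,0.01,0,0,-0.066,0.25],[-0.016,-0.028,0.02,0,0,-0.132,0.25],[-0.024,-0.043,0.03,0,0,-0.2,0.25],[-0.031,-0.057,0.04,0,0,-0.264,0.25],[-0.031,-0.057,0.04,0,0,-0.264,0.25]]' |sed -n 2,3p
python3 plan.py '466 -95.5 17 3.014'
```

```text
eef_pos: [468.5, 95.7, 140.5]
tcp_rot: [-3.142, 0.0, 2.153]
eef_pos: [452.6, -34.0, 130.5]
tcp_rot: [-3.141, 0.0, 2.752]
eef_pos: [459.1, -98.6, 89.6]
tcp_rot: [-3.141, -0.001, 3.01]
now [459.1 -98.6  89.6] [-3.141e+00 -1.000e-03  3.010e+00] F [ 0.1 -0.2  0.7] t 20.35
[-0.0065  0.004   0.0726] [-0.    -0.001 -0.004]
```

```bash
python3 -m crank '[[-0.001,0.002,0.02,0,0,-0.004,0.25],[-0.002,0.004,0.04,0,0,-0.004,0.25],[-0.003,0.004,0.058,0,0,-0.004,0.25],[-0.004,0.004,0.068,0,0,-0.004,0.25],[-0.005,0.004,0.072,0,0,-0.004,0.25]]' |sed -n 2,4p
python3 -m crank '[[-0.005,0,0,0,0,0,0.25],[-0.01,0,0,0,0,0,0.25],[-0.015,0,0,0,0,0,0.25],[-0.019,0,0,0,0,0,0.25],[-0.019,0,0,0,0,0,0.25]]' |sed -n 2,4p
python3 -m crank '[[-0.001,0,0,0,0,0,0.25],[-0.002,0,0,0,0,0,0.25]]' |sed -n 2,4p
```

```text
eef_pos: [465.0, -93.5, 17.8]
tcp_rot: [3.142, -0.001, 3.014]
contact_force: [0.7, -0.5, 0.0]
eef_pos: [485.3, -96.5, 18.5]
tcp_rot: [-3.142, 0.001, 3.015]
contact_force: [-0.1, -0.3, -0.1]
eef_pos: [486.0, -96.6, 18.1]
tcp_rot: [3.142, -0.0, 3.015]
contact_force: [-0.1, 0.2, -0.5]
```

```bash
python3 -m crank '[[-0.001,0,0,0,0,0,0.25],[-0.001,0,0,0,0,0,0.25]]' |sed -n 2,4p
python3 -m crank '[[-0.001,0,0,0,0,0,0.25],[-0.001,0,0,0,0,0,0.25]]' |sed -n 2,4p
python3 -m crank '[[-0.001,0,0,0,0,0,0.25],[-0.001,0,0,0,0,0,0.25]]' |sed -n 2,4p
```

```text
eef_pos: [487.2, -96.7, 18.1]
tcp_rot: [3.142, -0.0, 3.015]
contact_force: [0.3, -0.6, -0.3]
eef_pos: [487.3, -96.7, 17.9]
tcp_rot: [3.141, -0.002, 3.015]
contact_force: [-3.8, -0.8, 2.1]
eef_pos: [487.4, -96.6, 17.7]
tcp_rot: [3.141, -0.004, 3.014]
contact_force: [-6.6, 1.3, 5.3]
```

```bash
python3 -m crank '[[0.008,0,0,0,0,0,0.25],[0.02,0,-0.01,0,0,0,0.25],[0.03,0,-0.04,0,0,0,0],[0.02,0.01,-0.08,0,0,0,0],[0,0.02,-0.12,0,0,0,0]]' |sed -n 2,4p
python3 - <<'E'
from h import *
f=cams.grab_frame("top"); print("post",world(f,full([(101,69)],270,160,6),60),"hinge",world(f,full([(277,150)],270,160,6),16))
E
python3 plan.py '633.5 39 125 3.014' '633.5 39 48 3.014'
```

```text
eef_pos: [490.1, -76.8, 139.0]
tcp_rot: [-3.142, -0.002, 3.014]
contact_force: [2.4, 0.5, -0.4]
post [[635.79062831  39.64487138]] hinge [[604.9306549  -44.95166589]]
now [498.5 -76.9 145.9] [3.141 0.012 3.014] F [6.5 0.3 6.1] t 22.7
[-0.119   0.1321  0.0224] [0.    0.012 0.   ]
[ 0.    -0.     0.077] [0. 0. 0.]
```

```bash
python3 -m crank '[[-0.03,0.033,0,0,0,0,0],[-0.06,0.067,0,0,0,0,0],[-0.09,0.1,0.01,0,0,0,0],[-0.119,0.132,0.02,0,0,0,0],[-0.119,0.132,0.02,0,0,0,0]]' |sed -n 2,4p
python3 -m crank '[[-0.119,0.132,0.02,0,0,0,0]]' >/dev/null 2>&1 && echo moved
python3 plan.py '635 39.5 48 3.014'
```

```text
eef_pos: [630.1, 42.0, 116.9]
tcp_rot: [3.14, 0.003, 3.018]
contact_force: [0.4, -0.7, 0.8]
moved
now [661.1  69.4 111.3] [-3.139 -0.004  3.014] F [ 0.5 -0.5  0.7] t 23.3
[ 0.0218 -0.0328  0.0634] [-0.002 -0.004  0.   ]
```

That extra row was my mistake: offsets restart with each call. Nothing was touched, so I'll correct it at height and then descend.

```bash
python3 -m crank '[[0.011,-0.016,0,0,0,0,0],[0.022,-0.033,0,0,0,0,0],[0.022,-0.033,0,0,0,0,0],[0.022,-0.033,0,0,0,0,0]]' |sed -n 2,4p
python3 plan.py '635 39.5 48 3.014'
python3 - <<'E'
from h import *
f=cams.grab_frame("side"); g=pix(f,[[635,39.5,60]])[0].astype(int); print(g)
crop(f,g[0]-80,g[1]-70,g[0]+60,g[1]+35,5,"pics/c9.png")
E
```

```text
eef_pos: [638.1, 40.8, 112.6]
tcp_rot: [3.141, 0.001, 3.014]
contact_force: [-0.4, 0.5, -0.8]
now [638.1  40.8 112.6] [3.141e+00 1.000e-03 3.014e+00] F [-0.4  0.5 -0.8] t 23.7
[ 0.0029 -0.0017  0.0646] [0.    0.001 0.   ]
[274 212]
```

View pics/c9.png

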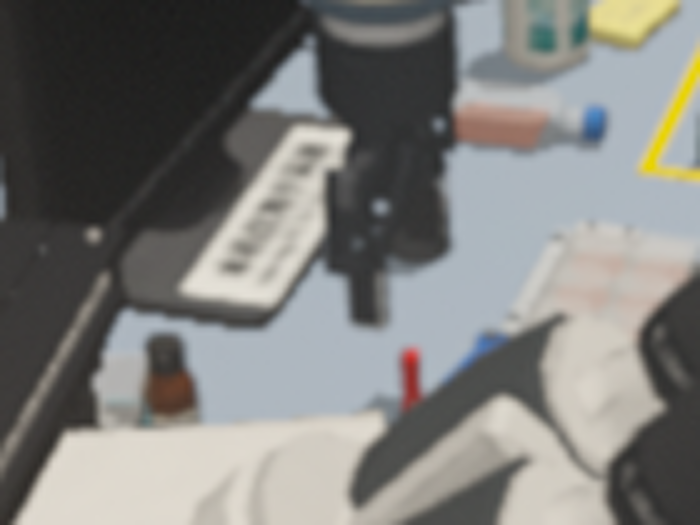

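Side view: the post top is at crop (411,350), about 2 px toward the robot from my estimate, so I'll use x≈632.

```bash
python3 -m crank '[[0.003,0,0.01,0,0,0,0],[0.006,-0.001,0.025,0,0,0,0],[0.006,-0.001,0.045,0,0,0,0],[0.006,-0.001,0.06,0,0,0,0],[0.006,-0.001,0.064,0,0,0,0]]' |sed -n 2,5p
python3 -m crank '[[0,0,0,0,0,0,0.5],[0,0,0,0,0,0,0.8],[0,0,0,0,0,0,1],[0,0,0,0,0,0,1],[0,0,0,0,0,0,1]]' 20
python3 -m crank '[[0,0,0,0,0,0,1],[0,0,0,0,0,0,1],[0,0,0,0,0,0,1]]'
```

```text
eef_pos: [630.8, 41.1, 46.3]
tcp_rot: [-3.141, -0.003, 3.015]
contact_force: [-0.0, -1.1, -0.2]
opening: 0.999
clock: 24.75
eef_pos: [632.3, 40.8, 49.0]
tcp_rot: [-3.141, 0.001, 3.015]
contact_force: [-5.7, -21.3, 0.7]
opening: 0.146
grasp_force: 13.1
clock: 25.05
eef_pos: [631.9, 40.1, 49.1]
tcp_rot: [-3.141, -0.0, 3.015]
contact_force: [-2.7, -5.4, 4.3]
opening: 0.13
grasp_force: 22.3
```

Run:
```python
import numpy as np
c,s=np.cos(3.015),np.sin(3.015)
ph=np.linspace(1.253,2.984,31); P=90*np.c_[np.cos(ph),np.sin(ph)]
for k in range(0,30,5):
    d=P[k+1:k+6]-P[k]; print(np.c_[c*d[:,0]+s*d[:,1], s*d[:,0]-c*d[:,1]].round(1).tolist())
```

```text
[[5.1, 0.8], [10.3, 1.4], [15.5, 1.6], [20.7, 1.6], [25.8, 1.2]]
[[5.2, -0.7], [10.3, -1.6], [15.3, -2.8], [20.3, -4.4], [25.1, -6.2]]
[[4.8, -2.1], [9.4, -4.5], [13.9, -7.1], [18.2, -10.0], [22.3, -13.1]]
[[4.0, -3.4], [7.7, -6.9], [11.3, -10.7], [14.6, -14.7], [17.7, -18.9]]
[[2.8, -4.3], [5.4, -8.8], [7.8, -13.5], [9.8, -18.3], [11.6, -23.1]]
[[1.5, -5.0], [2.7, -10.0], [3.6, -15.1], [4.2, -20.3], [4.5, -25.5]]
```

```bash
python3 -m crank '[[0.0051,0.0008,0,0,0,0,1],[0.0103,0.0014,0,0,0,0,1],[0.0155,0.0016,0,0,0,0,1],[0.0207,0.0016,0,0,0,0,1],[0.0258,0.0012,0,0,0,0,1]]' |sed -n '2p;4,6p'
python3 -m crank '[[0.0052,-0.0007,0,0,0,0,1],[0.0103,-0.0016,0,0,0,0,1],[0.0153,-0.0028,0,0,0,0,1],[0.0203,-0.0044,0,0,0,0,1],[0.0251,-0.0062,0,0,0,0,1]]' |sed -n '2p;4,6p'
```

```text
eef_pos: [607.4, 44.6, 49.1]
contact_force: [2.6, -6.1, -0.5]
opening: 0.132
grasp_force: 21.9
eef_pos: [581.6, 42.2, 49.0]
contact_force: [2.5, -4.4, 2.1]
opening: 0.129
grasp_force: 22.1
```

```bash
python3 -m crank '[[0.0048,-0.0021,0,0,0,0,1],[0.0094,-0.0045,0,0,0,0,1],[0.0139,-0.0071,0,0,0,0,1],[0.0182,-0.01,0,0,0,0,1],[0.0223,-0.0131,0,0,0,0,1]]' |sed -n '2p;4,6p'
python3 -m crank '[[0.004,-0.0034,0,0,0,0,1],[0.0077,-0.0069,0,0,0,0,1],[0.0113,-0.0107,0,0,0,0,1],[0.0146,-0.0147,0,0,0,0,1],[0.0177,-0.0189,0,0,0,0,1]]' |sed -n '2p;4,6p'
python3 -m crank '[[0.0028,-0.0043,0,0,0,0,1],[0.0054,-0.0088,0,0,0,0,1],[0.0078,-0.0135,0,0,0,0,1],[0.0098,-0.0183,0,0,0,0,1],[0.0116,-0.0231,0,0,0,0,1]]' |sed -n '2p;4,6p'
python3 -m crank '[[0.0015,-0.005,0,0,0,0,1],[0.0027,-0.01,0,0,0,0,1],[0.0036,-0.0151,0,0,0,0,1],[0.0042,-0.0203,0,0,0,0,1],[0.0045,-0.0235,0,0,0,0,1]]' |sed -n '2p;4,6p'
```

```text
eef_pos: [556.8, 33.0, 48.9]
contact_force: [-0.4, 4.6, 8.1]
opening: 0.131
grasp_force: 22.7
eef_pos: [535.3, 16.9, 48.6]
contact_force: [-3.5, 6.5, 10.3]
opening: 0.13
grasp_force: 23.2
eef_pos: [520.3, -4.9, 48.3]
contact_force: [-2.5, 5.7, 8.2]
opening: 0.126
grasp_force: 23.2
eef_pos: [513.3, -28.0, 48.2]
contact_force: [-2.4, 3.5, 4.4]
opening: 0.134
grasp_force: 23.0
```

```bash
python3 -m crank '[[0,-0.0015,0,0,0,0,1],[0,-0.003,0,0,0,0,1],[0,-0.004,0,0,0,0,1]]' |sed -n '2p;4,6p'
python3 -m crank '[[0,-0.001,0,0,0,0,1],[0,-0.001,0,0,0,0,1]]' |sed -n '2p;4p'
python3 -m crank '[[0,-0.001,0,0,0,0,1],[0,-0.001,0,0,0,0,1]]' |sed -n '2p;4p'
python3 -m crank '[[0,-0.001,0,0,0,0,1],[0,-0.001,0,0,0,0,1]]' |sed -n '2p;4p'
```

```text
eef_pos: [513.0, -32.0, 48.1]
contact_force: [-4.8, 1.9, 6.5]
opening: 0.126
grasp_force: 23.1
eef_pos: [512.9, -33.0, 48.1]
contact_force: [-4.4, 1.2, 6.3]
eef_pos: [512.9, -33.3, 48.2]
contact_force: [-3.9, 7.4, 4.9]
eef_pos: [512.7, -33.5, 48.1]
contact_force: [-4.3, 14.3, 6.3]
```

The retainer's stop is felt at the predicted spot. I'll release, retreat and inspect.

```bash
python3 -m crank '[[0,0.0005,0,0,0,0,0.85],[0,0.0005,0,0,0,0,0.8],[0,0.0005,0,0,0,0,0.75],[0,0.0005,0,0,0,0,0.7],[0,0.0005,0,0,0,0,0.7]]' |sed -n '2p;4,6p'
python3 -m crank '[[0,0,-0.03,0,0,0,0.7],[0,0,-0.07,0,0,0,0.7],[0,0,-0.11,0,0,0,0.7],[0.02,0.04,-0.12,0,0,0,0.7],[0.03,0.08,-0.12,0,0,0,0.7]]' |sed -n '2p;4,6p'
python3 -m crank '[[0.01,0.04,0,0,0,0,0.7],[0.02,0.08,0,0,0,0,0.7],[0.03,0.12,0,0,0,0,0.7],[0.03,0.16,0,0,0,0,0.7],[0.03,0.16,0,0,0,0,0.7]]' |sed -n '2p;4,6p'
python3 - <<'E'
from h import *
f=cams.grab_frame("top"); crop(f,300,160,480,270,4.4,"pics/c10.png")
E
```

```text
eef_pos: [514.6, -35.0, 48.5]
contact_force: [0.7, -0.0, -0.1]
opening: 0.297
grasp_force: 0.0
eef_pos: [495.4, 48.5, 170.8]
contact_force: [0.4, -0.2, 0.4]
opening: 0.302
grasp_force: 0.0
eef_pos: [486.1, 214.9, 168.8]
contact_force: [0.7, -1.0, -0.1]
opening: 0.302
grasp_force: 0.0
```

View pics/c10.png

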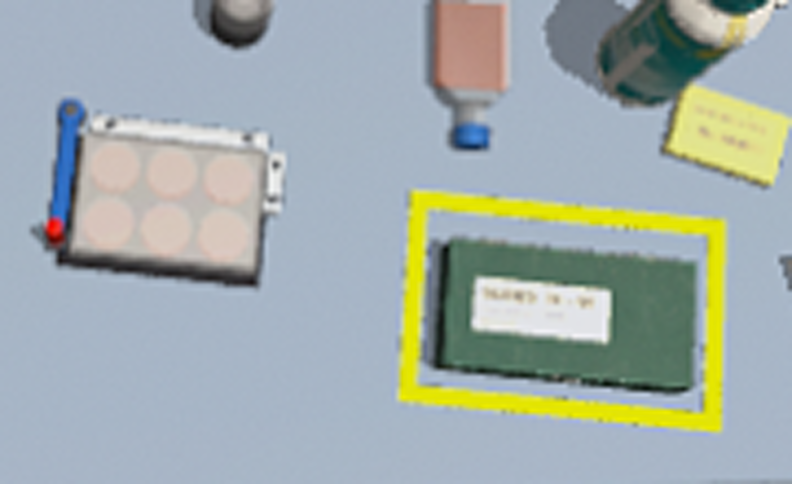

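The arm lies shut along the plate's end (hinge (70,108), post (56,231)). The plate is flush with both stops, the box is inside the tape, and the bystanders in view haven't moved. Handing in.

```bash
python3 -c "
from rig import sign_off; print(sign_off())"
```

```text
the job is handed in; nothing more can be done
None
```

The job is handed in at about 27 s on the robot's clock: the box lies inside the tape outline and lined up with it, the plate was pressed until it met both stops, and the retaining arm was swung to its shut stop; no verdict came back.

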